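# Load a framework hanger onto the polishing carrier bar

## Robot

A 6-joint arm with a two-finger parallel gripper is mounted at the origin on the work surface. World frame = base frame: x ahead of the robot, y to its left, z up, the work surface at z = 0. Lengths are in m, angles in rad, forces in N, time in s.
With the tool pointing down it reaches from about 0.425 to 1.125 m from the base axis. Payload 14.9 kg.
Tool frame: the origin (TCP) lies on the centre line of the jaws, within the pads' length; the fingertips stand 8 mm ahead of it and the grasp point (between the pads) lies 11 mm behind it; z points along the fingers, y is the line along which they close (so a half turn about z gives the same grasp; the last joint's range is limited). The gripper opens to 91 mm and grips with 3 to 60 N. Pads are 32 mm wide; open, the fingers measure 118 mm over their backs; the gripper's body (76 mm by 178 mm) begins 60 mm behind the grasp point.
Start: joints at [1.209, 0.379, 1.734, -0, 1.028, -0.033], TCP at [0.226, 0.663, 0.222] pointing down, gripper open.
Joint ranges: [-2.77, 2.77], [-0.74, 2.19], [0, 2.66], [-1.06, 4.2], [0.31, 2.87], [-3.08, 3.08]. Speed limits (rad/s): [1.89, 1.89, 2.39, 3.14, 3.14, 3.14].

## Interface

Orientations are given as [roll, pitch, yaw] about the fixed x, y, z axes, in that order (R = Rz(yaw) Ry(pitch) Rx(roll)).
In Python, from plant import manip gives the robot as it stands. The module is installed in compiled form; this text tells all that it offers.
- The arm moves only by the tool step_arm, never from a script. Its arguments are lists of equal length, an entry for each row: "turn": the turn, a rotation vector about the world's x, y, z in units of 5 degrees (1.0 is 5 degrees), a list of three; "delta_pos": the shift along the world's x, y, z in units of 25 mm (1.0 is 25 mm), a list of three; "fingers": the opening, from 0 (shut) to 1 (fully open). In form: {"turn": [[ax, ay, az], ...], "delta_pos": [[tx, ty, tz], ...], "fingers": [fingers, ...]}. A call has 1 to 12 rows; each row is the pose to reach, as a shift and turn from the pose commanded when the call began; what a row does not reach only later rows make up. A row lasts 1/10 s, in which the tool goes at most 50 mm and 8.59 degrees, less where a joint would pass 70% of its speed; a pose out of reach is approached as far as the arm can. A call with a gripper value outside its range is refused whole. The fingers move at their own pace and stop on an object; "force" is the grip in N (left out, the last holds). Time passes only in rows, so rows that repeat a pose let the fingers close. It gives the time, the measured TCP pose, the force, the opening and the grip force at its end, in the units of the state.
- manip.observe(): the state, without advancing time (a new reading comes with each control period).
- manip.read_camera(name): name is "scene" or "side" or "wrist"; returns (picture, depth): 384x512x3 uint8, red, green, blue; 384x512 float32, m along the optical axis (not along the pixel's ray), 0 where there is no reading.
- manip.camera_model(name): a dict with "mtx" (3x3 intrinsics, pixels), "world_to_cam" (4x4, takes a point from world to camera coordinates); the wrist camera has in their place "mount" (4x4, takes a point from camera to tool coordinates, whose origin is the TCP and whose axes are the flange's). Camera axes: x right, y up, looking along -z (the intrinsics and any distortion apply to the point x, -y, -z); pixel columns grow to the right and rows downward; lengths in m; the calibration is good to about 2 mm. A picture is of the moment at which its call begins: read the wrist's pose just before it. camera_model takes no time and is no camera call.
- manip.sign_off(): hands the job in; it is judged then, once.
Trained networks look in the newest picture that a camera, given by its name, has taken for a name from the list of things; names that differ only in an ending like _2 or _b are one class to them, and where a whole thing is asked for, a point or a joint stands for the part that bears it (a point fixed in the world has none). Each returns a list of dicts, best first, with "score" (0 to 1); they miss things now and then, are a little off and sometimes report something else, mostly with a low value. They report only what shows in the picture. A call takes as long as a camera call. They do not tell look-alikes from the thing itself.
- manip.spot_in(camera, thing): "at" ([column, row] in pixels, amid what is visible of it).
- manip.place_of(camera, thing): "at" ([column, row] in pixels: a listed point, or the origin of a listed thing).
The state is a dict: "t": time; "joint_positions": joint angles; "joint_vel": joint speeds; "joint_torque": joint torques, N m; "eef_pos": TCP position; "ee_rot": TCP orientation; "ft_force": force on the tool from outside, world axes, zero at the start; "wrist_torque": the same for the moment, N m; "grip_width": opening from 0.0 (shut) to 1.0 (fully open); "gripper_force": force on a finger pad.
Only numpy, scipy, OpenCV 4.12 (cv2) and the standard library are available. Lean on these libraries where they do the work, as an engineer would, in place of code of your own. Each camera call takes 0.05 s, during which the arm holds its last target. There are 200 camera calls.

## Task

Take the red-gripped hanger with its metal denture framework off the parking stand and lower it into the gap between the two frameworks hanging on the brass bar, its framework on the same side of the bar as theirs. Press its spring-clip hook down, firmly but gently, until it is fully home on the bar, ease off and let go; the bar is sprung and sinks under the push. Do not knock the two hanging frameworks about or shift them, and leave the plaster model and the bur block alone.

Things in the scene. Friction and masses are not known exactly. Their poses are not given: they have to be found in the camera images.
- hanger_grip (a point): Centre of the hanger's red plastic grip, a block 12 mm (x) by 16 mm (y) by 44 mm tall, standing upright on the hook's bridge. The hook's seat is 27 mm straight below this point. Hanger axes: x from the framework side to the tongue side, y along the bar or arm it hangs on, z up.
- hanger_seat (a point): Seat of the hanger's hook: middle of the flat underside of its bridge (17 x 20 mm, 3 mm thick), same axes as the grip. At the start it rests loosely on the parking stand's arm. The slot below is open downward: stem face at x -4 mm, tongue face at x +7 mm. The bar goes against the stem, so the seat ends centred on the bar.
- hanger: Whole hanger, rigid, 70 to 95 g; origin and axes as its seat. Copper strip 20 mm wide, 3 mm thick: stem x -7 to -4 mm, 30 mm down; tongue x 7 to 10, 22 mm down, then 7 mm more flaring out to x 13. The stem carries a steel-grey framework 56 mm wide (y -28 to 28), x -12.5 to -7.5 (thin clasps to -18), 27 to 74 mm below the seat.
- leaf (a joint): Brass leaf spring inside the tongue, pushed back, m: 0 at rest (throat 5.5 mm wide, x -4 to 1.5), 0.0025 when spread by the 8 mm bar. It meets the bar when the seat is 19 to 23 mm above the bar top and is spread from 11 mm on. Pushing the hook down over the bar takes up to 12 N at the slope, 4 to 9 N after it, more if pushed askew; its weight does not seat it, friction keeps it where it is left.
- bar_top (a point): Middle of the top face of the brass carrier bar: 8 mm wide (x), 12 mm high, 335 mm long (y), top 125 mm above the bench. Hanging frameworks are on its -x side, the hooks' tongues on its +x side; z up. Grey end posts (44 mm in x, 26 mm in y), centred 158 mm to either side along y, rise 17 mm above the bar.
- bar (a joint): How far the sprung bar is pressed down, m: 0 at rest, 0.025 at its lower stop; it stays level. It gives from about 1 N on, 1 mm per 0.8 N, and springs back when let go, so it sinks away before the hook is home: only a steady downward push of about 14 N, clearly above the clip's resistance, shows that it is. Beyond 0.023 (19 N) the springs are overloaded.
- left_seat (a point): Hook seat (underside of the bridge, on the bar top) of the neighbour on the +y side of the gap, axes as the bar's. It hangs loosely on a plain copper hook without grip or spring, bridge 20 mm wide (y) and 3 mm thick, and can slide and sway. Its framework is 56 mm wide (28 mm to each side), 27 to 74 mm below, in the same plane as the hanger's will be.
- right_seat (a point): The same for the neighbour on the -y side of the gap. The open gap between the two frameworks is 60 to 63 mm, for the 56 mm of the hanger's.
- left: Whole neighbour on the +y side, 75 g; origin and axes as its seat.
- right: Whole neighbour on the -y side, 75 g; origin and axes as its seat.
- stand_arm (a point): Top of the parking stand's arm, under the hanger's hook: a level steel strip 4 mm wide (x), 8 mm high, 100 mm long (y), 125 mm above the bench, on a 12 mm post 48 mm to its +y side that ends level with it. The hanger's framework hangs on its -x side; the hook is clear of the arm when lifted straight up 30 mm.
- model: Yellow plaster dental model, 50 x 62 mm, 30 mm high, on the bench about 100 mm in front of the parking stand (robot side); origin under its centre. To be left alone.
- burs: Wooden block 50 x 90 x 28 mm with burs standing in it to 60 mm, on the bench about 100 mm behind the parking stand (far side); origin under its centre. To be left alone.
- hanger_frame (a point): Middle of the hanger's framework: 10 mm to the -x side of the hook's seat and 50 mm below it; axes as the hanger's.
There are look-alikes about, which are no part of the job. Several things look just like the part that bears stand_arm: the one meant starts farthest to the robot's right.

How it is judged:
On the way, in this order (a step that is already met when the one before it is completed fails the run):
1. the hanger is lifted clear of the parking stand (distance between hanger_seat and stand_arm above 0.06 m), for 0.1 s.
2. its framework is down between the two neighbours, the hook over the bar (z of hanger_seat in the frame of bar_top below 0.022 m and x of hanger_seat in the frame of bar_top between -0.006 and 0.006 m and y of hanger_seat in the frame of left_seat below -0.05 m and y of hanger_seat in the frame of right_seat above 0.05 m), for 0.1 s.
At the end, for the whole second after the job is handed in: Hanger clipped on the bar between the neighbours, framework on their side: seat within 2 mm of bar top and 3 mm of its middle line, upright and in line within 0.1 rad; bar up within 2 mm; neighbours plumb (0.12 rad), within 8 mm of their start; model and bur block within 10 mm; all at rest (z of hanger_seat in the frame of bar_top between -0.002 and 0.002 m and x of hanger_seat in the frame of bar_top between -0.003 and 0.003 m and x of hanger_frame in the frame of bar_top below -0.005 m and angle between the y axis of hanger_seat and the y axis of bar_top, either way round below 0.1 rad and angle between hanger_seat's own z axis and vertical below 0.1 rad and y of hanger_seat in the frame of left_seat below -0.05 m and y of hanger_seat in the frame of right_seat above 0.05 m and distance of each of left_seat, right_seat from where it was at the start of the episode below 0.008 m and angle between each of left_seat, right_seat's own z axis and vertical below 0.12 rad and value of joint bar below 0.002 m and linear speed of each of hanger, left, right below 0.02 m/s and distance of each of model, burs from where it was at the start of the episode below 0.01 m); the robot touches nothing.
It fails at once if the bar is pressed down too hard, nearly onto its stops (a push of over 19 N) (value of joint bar above 0.023 m).
It fails at once if the hanger knocks a neighbour with more than 6 N (contact force between hanger and left above 6 N or contact force between hanger and right above 6 N).
It fails at once if a neighbour is swung by more than 0.4 rad or lifted off the bar (angle between any of left_seat, right_seat's own z axis and vertical above 0.4 rad or z of any of left_seat, right_seat in the frame of bar_top above 0.008 m or z of any of left_seat, right_seat in the frame of bar_top below -0.008 m).
It fails at once if the plaster model or the bur block is pushed more than 20 mm (distance of any of model, burs from where it was at the start of the episode above 0.02 m).
It also fails if it takes over 72 s, if anything falls off the work surface, if the arm or the gripper's body presses on something with over 40 N, if the wrist force passes 120 N, or if a joint passes its speed limit or range.

## Working session

There is one attempt and no reset: what is moved stays moved. The work goes in short steps, Python scripts to look and compute and a tool call to move; the robot and the scene stay as the last step left them, time stands still between calls to the robot, and variables do not carry over. Pictures are saved under pics/ and viewed, at most 10 in all, crops included, and the job is handed in when it is done.

Besides the shell and the picture viewer there is one more tool, called after "Request:" as name(argument=value, ...), one argument or row to a line, values as JSON. step_arm: Moves the arm, as the interface text tells. Its arguments: {"type":"object","properties":{"turn":{"type":"array"},"delta_pos":{"type":"array"},"fingers":{"type":"array"},"force":{"type":"number"}},"required":["turn","delta_pos","fingers"]}

```bash
mkdir -p pics
cat > h.py <<'E'
import numpy as np, cv2
from plant import manip
def w2c(n): 
    m=manip.camera_model(n); return np.array(m["mtx"]),np.array(m["world_to_cam"])
def unproj(n,px,d):
    K,T=w2c(n); m=manip.camera_model(n)
    px=np.atleast_2d(np.array(px,float)); 
    dist=np.array(m.get("dist",np.zeros(5)),float)
    u=cv2.undistortPoints(px[:,None],K,dist)[:,0]
    d=np.atleast_1d(d); c=np.c_[u[:,0]*d,-u[:,1]*d,-d,np.ones(len(u))]
    return (c@np.linalg.inv(T).T)[:,:3]
def ray(n,px):
    K,T=w2c(n); C=np.linalg.inv(T)[:3,3]; v=unproj(n,px,1.0)[0]-C; return C,v
def at_z(n,px,z):
    C,v=ray(n,px); return C+v*(z-C[2])/v[2]
def proj(n,P):
    K,T=w2c(n); P=np.atleast_2d(P); c=np.c_[P,np.ones(len(P))]@T.T
    p=np.c_[c[:,0],-c[:,1],-c[:,2]]@K.T; return p[:,:2]/p[:,2:]
def save(n,f):
    p,d=manip.read_camera(n); cv2.imwrite(f"pics/{f}.png",p[:,:,::-1]); return p,d
E
python3 - <<'E'
from h import *
for n in("scene","side"):
    p,d=save(n,n+"0"); np.save(n+"_d.npy",d)
    m=manip.camera_model(n); print(n,{k:np.round(v,3).tolist() if not isinstance(v,str) else v for k,v in m.items()})
    for t in["hanger_grip","hanger_seat","bar_top","left_seat","right_seat","stand_arm","model","burs"]:
        print(t,[(np.round(r["at"],1).tolist(),round(r["score"],2)) for r in manip.place_of(n,t)][:5])
print(manip.observe())
E
```

```text
scene {'mtx': [[353.99, 0.0, 256.996], [0.0, 353.99, 191.865], [0.0, 0.0, 1.0]], 'world_to_cam': [[-0.235, 0.972, -0.005, 0.178], [-0.676, -0.16, 0.719, 0.285], [0.698, 0.173, 0.695, -1.111], [0.0, 0.0, 0.0, 1.0]]}
hanger_grip [([166.6, 174.4], 0.84)]
hanger_seat [([169.1, 187.5], 0.93), ([404.0, 205.1], 0.23)]
bar_top [([378.0, 206.2], 0.98), ([334.3, 202.0], 0.35)]
left_seat [([404.1, 203.1], 0.59)]
right_seat [([336.3, 199.7], 0.83)]
stand_arm [([265.4, 128.2], 0.74), ([240.7, 277.2], 0.6), ([332.8, 199.3], 0.17)]
model [([192.8, 192.9], 0.95)]
burs [([180.6, 279.4], 0.91), ([331.1, 198.9], 0.7), ([174.9, 201.1], 0.67)]
side {'mtx': [[362.173, 0.0, 249.982], [0.0, 362.173, 194.139], [0.0, 0.0, 1.0]], 'world_to_cam': [[0.698, -0.716, -0.022, -0.405], [0.424, 0.388, 0.818, -0.335], [-0.577, -0.58, 0.575, -0.546], [0.0, 0.0, 0.0, 1.0]]}
hanger_grip [([329.0, 211.9], 0.79), ([328.3, 223.2], 0.59), ([171.8, 159.9], 0.49), ([209.1, 179.8], 0.24), ([319.3, 244.6], 0.2)]
hanger_seat [([327.8, 225.1], 0.84)]
bar_top [([188.1, 168.5], 0.94)]
left_seat [([175.6, 160.5], 0.57)]
right_seat [([
[... 232 characters left out ...]
positions': array([ 1.20870615e+00,  3.78896926e-01,  1.73421321e+00, -5.76950326e-06,
        1.02849332e+00, -3.33144115e-02]), 'joint_vel': array([-1.23069748e-03,  1.19690480e-03, -2.59303784e-04, -1.04428406e-03,
        6.78346985e-04,  9.67383369e-05]), 'joint_torque': array([ 4.13481303e-04, -7.63622761e+01, -4.34774351e+01,  6.51879609e-02,
        3.86920210e-02,  7.13712438e-05]), 'eef_pos': array([0.2260378 , 0.66250769, 0.22192736]), 'ee_rot': array([-3.14158169e+00,  4.57904729e-06,  2.81281987e+00]), 'ft_force': array([-0.07874167, -0.0406241 , -0.49214843]), 'wrist_torque': array([ 0.02981421,  0.05845493, -0.02545014]), 'gripper_force': 0.0, 'grip_width': 1.0001830009138324}
```

```bash
python3 -c "
import cv2,numpy as np
a=cv2.imread('pics/scene0.png');b=cv2.imread('pics/side0.png')
cv2.imwrite('pics/both0.png',cv2.resize(np.vstack([a,b]),None,fx=.78,fy=.78))"
```

```text
(no output)
```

View pics/scene0.png

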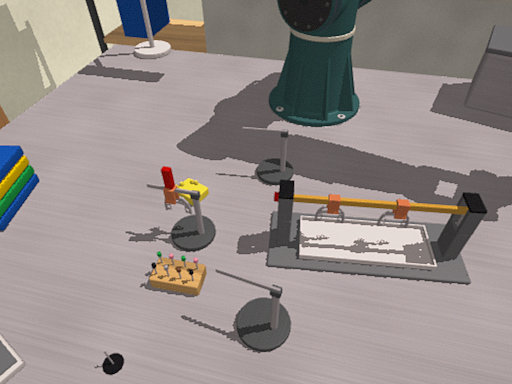

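View pics/side0.png

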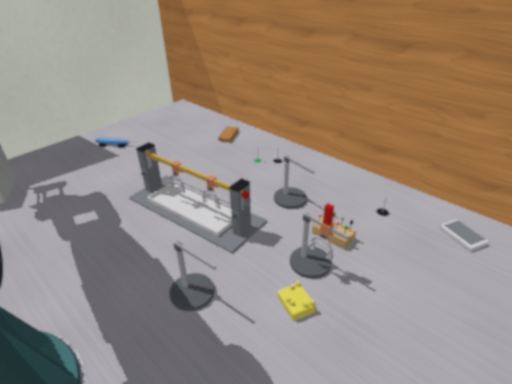

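The scene picture shows three stands that look alike, with posts near (197,195), (284,135) and (278,292). The side picture has them at (306,220), (180,250) and (287,160). Only the one at scene (197,195) carries the red-gripped hanger (grip at 167,177). It also lies farthest to the robot's right (low column means -y), so it fits the description. I'll measure, then confirm in a crop.

```bash
cat > tri.py <<'E'
from h import *
def tri(a,b):
    C1,v1=ray("scene",a);C2,v2=ray("side",b)
    A=np.c_[v1,-v2];s=np.linalg.lstsq(A,C2-C1,rcond=None)[0]
    p,q=C1+s[0]*v1,C2+s[1]*v2
    return (p+q)/2,np.linalg.norm(p-q)
E
python3 - <<'E'
from tri import *
np.set_printoptions(precision=4,suppress=True)
for n,a,b in[("grip",(166.6,174.4),(329,211.9)),("seat",(169.1,187.5),(327.8,225.1)),("bar",(378,206.2),(188.1,168.5)),("left",(404.1,203.1),(175.6,160.5)),("right",(336.3,199.7),(211.9,178.2)),("arm?",(169,187),(326.4,225.8))]:
    print(n,*tri(a,b))
for n in("scene","side"):
    p=cv2.imread(f"pics/{n}0.png");d=np.load(n+"_d.npy");hsv=cv2.cvtColor(p,cv2.COLOR_BGR2HSV)
    vv,uu=np.mgrid[:384,:512]
    W=unproj(n,np.c_[uu.ravel(),vv.ravel()],d.ravel()).reshape(384,512,3); ok=d>0
    H,S,V=cv2.split(hsv)
    red=ok&((H<5)|(H>174))&(S>180)&(V>90)&(W[...,2]>.1)
    P=W[red]; print(n,"red n",len(P),np.median(P,0),P.min(0),P.max(0))
    br=ok&(H>12)&(H<26)&(S>140)&(abs(W[...,2]-.125)<.006)
    P=W[br]; 
    # grouped near bar
    c=np.array([.55,.3])
    print("brass n",len(P),P.min(0) if len(P) else 0,P.max(0) if len(P) else 0)
    if len(P)>20:
        vx,vy,x0,y0=cv2.fitLine(P[:,:2].astype(np.float32),cv2.DIST_HUBER,0,.01,.01).ravel(); print("line",vx,vy,x0,y0,np.degrees(np.arctan2(vy,vx)))
    g=ok&(abs(W[...,2]-.125)<.008)&(S<70)
    lab=cv2.connectedComponentsWithStats(g.astype(np.uint8))
    for i in range(1,lab[0]):
        if lab[2][i,4]>15:
            P=W[lab[1]==i]; vx,vy,x0,y0=cv2.fitLine(P[:,:2].astype(np.float32),cv2.DIST_HUBER,0,.01,.01).ravel()
            print(" grey",lab[2][i,:],lab[3][i],P.mean(0),P.min(0),P.max(0),np.degrees(np.arctan2(vy,vx)))
p=cv2.imread("pics/scene0.png")[140:250,110:240];q=cv2.imread("pics/side0.png")[180:290,270:400]
cv2.imwrite("pics/crop1.png",cv2.resize(np.hstack([p,q]),None,fx=3,fy=3,interpolation=cv2.INTER_CUBIC))
E
```

```text
grip [ 0.5915 -0.202   0.1575] 0.0012421246387679422
seat [ 0.5917 -0.2031  0.1258] 0.0014499652284126314
bar [0.5444 0.1696 0.1208] 0.0067968710254870685
left [0.5376 0.2103 0.1309] 0.005518211036953905
right [0.5524 0.0944 0.124 ] 0.0013288519319224427
arm? [ 0.5894 -0.2031  0.1253] 0.0039503721695550815
scene red n 223 [ 0.5962 -0.1973  0.1503] [ 0.561  -0.2084  0.1162] [ 0.5996 -0.0038  0.174 ]
brass n 780 [ 0.5181 -0.1936  0.119 ] [0.5865 0.3134 0.1299]
line 0.13224441 -0.99121714 0.53575706 0.21596952 -82.40069
 grey [369   0 143  11 560] [447.1      3.9607] [-0.6498  0.4332  0.1246] [-0.6595  0.1357  0.1171] [-0.6354  0.6691  0.133 ] -89.89291
 grey [143  16   6   5  22] [145.5455  18.0909] [-0.234  -0.6602  0.1252] [-0.2428 -0.6689  0.118 ] [-0.2273 -0.6534  0.1327] -57.808697
 grey [479  61  33  16 194] [494.9639  70.1701] [-0.0576  0.482   0.1251] [-0.1173  0.4465  0.1171] [-0.0425  0.5227  0.1329] 72.25403
 grey [242 127  46   8 187] [265.5989 130.0695] [ 0.3679 -0.0738  0.1226] [ 0.3563 -0.126   0.1171] [ 0.3749 -0.0257  0.1266] -85.47059
 grey [146 182  19   8  82] [154.
[... 1447 characters left out ...]
[0.7527 0.0381 0.1261] 82.55907
 grey [243 186   7   6  22] [246.8636 188.3182] [0.5757 0.0013 0.1259] [ 0.5715 -0.003   0.1172] [0.5818 0.0103 0.1314] -31.988628
 grey [229 191  12   9  68] [234.2353 195.2059] [0.5392 0.004  0.1248] [ 0.5352 -0.0066  0.117 ] [0.5496 0.0193 0.1327] -80.201866
 grey [302 213  19  12  94] [310.4149 218.5638] [ 0.5881 -0.1638  0.1227] [ 0.5829 -0.1895  0.117 ] [ 0.5959 -0.1453  0.1284] -84.79917
 grey [330 227  18  13  83] [338.3494 233.0602] [ 0.5883 -0.2284  0.123 ] [ 0.5858 -0.2466  0.1176] [ 0.5967 -0.209   0.1266] 86.95657
 grey [173 242  43  29 236] [193.1907 254.9576] [ 0.3644 -0.0724  0.1229] [ 0.3551 -0.1241  0.1171] [ 0.373  -0.022   0.1269] -84.01526
```

View pics/crop1.png

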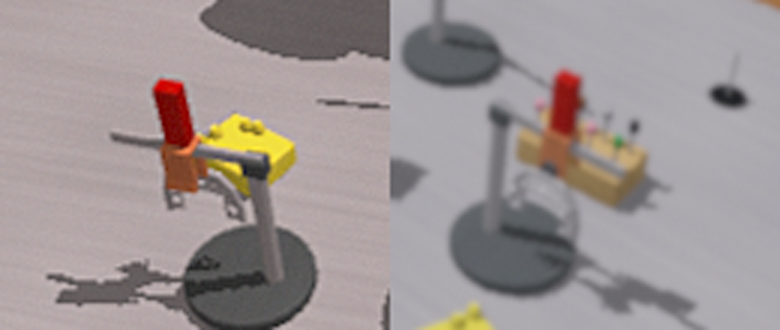

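The crop confirms it. The red-gripped hanger sits on that stand's arm at (0.591,-0.203,0.125), with its framework on the robot side. The bar is yawed about +7.6°. I'll move over the hanger.

Request:
step_arm(
  turn=[
    [0,0,-14.5],
    [0,0,-14.5],
    [0,0,-14.5],
    [0,0,-14.5],
    [0,0,-14.5],
    [0,0,-14.5],
    [0,0,-14.5],
    [0,0,-14.5],
    [0,0,-14.5],
    [0,0,-14.5],
    [0,0,-14.5],
    [0,0,-14.5],
  ],
  delta_pos=[
    [14.6,-34.6,4],
    [14.6,-34.6,4],
    [14.6,-34.6,4],
    [14.6,-34.6,4],
    [14.6,-34.6,4],
    [14.6,-34.6,4],
    [14.6,-34.6,4],
    [14.6,-34.6,4],
    [14.6,-34.6,4],
    [14.6,-34.6,4],
    [14.6,-34.6,4],
    [14.6,-34.6,4],
  ],
  fingers=[1,1,1,1,1,1,1,1,1,1,1,1],
)

```text
t: 2.1
eef_pos: [0.4584, 0.1108, 0.2861]
ee_rot: [3.141, -0.0, 1.547]
ft_force: [0.0, 0.9, -0.2]
grip_width: 1.0
gripper_force: 0.0
```

Run:
```python
from h import *
np.set_printoptions(precision=4,suppress=True)
s=manip.observe();print(s["t"],s["eef_pos"],s["ee_rot"],s["joint_positions"]);print(manip.camera_model("wrist"))
```

```text
2.1 [0.4584 0.1108 0.2861] [ 3.1407 -0.0002  1.5475] [ 0.1878 -0.0777  2.1379  0.      1.0806  0.2111]
{'mtx': array([[336.8129,   0.    , 252.6075],
       [  0.    , 336.8129, 189.4575],
       [  0.    ,   0.    ,   1.    ]]), 'mount': array([[-0.0007,  0.9544,  0.2984,  0.085 ],
       [ 1.    ,  0.0006,  0.0007, -0.0002],
       [ 0.0005,  0.2984, -0.9544, -0.162 ],
       [ 0.    ,  0.    ,  0.    ,  1.    ]])}
```

Request:
step_arm(
  turn=[
    [0,0,0],
    [0,0,0],
    [0,0,0],
    [0,0,0],
  ],
  delta_pos=[
    [2,1,0],
    [3.4,1.6,0],
    [3.4,1.6,0],
    [3.4,1.6,0],
  ],
  fingers=[1,1,1,1],
)

```text
t: 2.5
eef_pos: [0.543, 0.1528, 0.2849]
ee_rot: [-3.14, 0.0, 1.548]
ft_force: [-0.1, -0.1, -0.4]
grip_width: 0.998
gripper_force: 0.0
```

```bash
cat >> h.py <<'E'
from scipy.spatial.transform import Rotation as Ro
def wristT():
    s=manip.observe(); T=np.eye(4); T[:3,:3]=Ro.from_euler("xyz",s["ee_rot"]).as_matrix(); T[:3,3]=s["eef_pos"]
    return T@np.array(manip.camera_model("wrist")["mount"])
def wshot(f):
    T=wristT(); p,d=manip.read_camera("wrist"); cv2.imwrite(f"pics/{f}.png",p[:,:,::-1])
    K=np.array(manip.camera_model("wrist")["mtx"]); vv,uu=np.mgrid[:384,:512]
    c=np.stack([(uu-K[0,2])/K[0,0]*d,-(vv-K[1,2])/K[1,1]*d,-d,np.ones_like(d)],-1)
    W=(c@T.T)[...,:3]; W[d<=0]=np.nan
    return p,d,W,T,K
def wat_z(px,z,T,K):
    c=np.array([(px[0]-K[0,2])/K[0,0],-(px[1]-K[1,2])/K[1,1],-1]); v=T[:3,:3]@c; C=T[:3,3]; return C+v*(z-C[2])/v[2]
def wproj(P,T,K):
    c=np.linalg.inv(T)@np.append(P,1); return K[0,2]-K[0,0]*c[0]/c[2],K[1,2]+K[1,1]*c[1]/c[2]
E
python3 - <<'E'
from h import *
np.set_printoptions(precision=4,suppress=True)
p,d,W,T,K=wshot("w1"); np.savez("w1.npz",p=p,d=d,W=W,T=T,K=K)
s=manip.observe();print(s["t"],s["eef_pos"],s["ee_rot"])
for t,z in[("bar_top",.125),("left_seat",.125),("right_seat",.125)]:
    for r in manip.place_of("wrist",t)[:3]: print(t,r["at"],r["score"],wat_z(r["at"],z,T,K))
H,S,V=cv2.split(cv2.cvtColor(p,cv2.COLOR_RGB2HSV))
b=(H>12)&(H<30)&(S>120)&(abs(W[...,2]-.125)<.006)
P=W[b];vx,vy,x0,y0=cv2.fitLine(P[:,:2].astype(np.float32),cv2.DIST_HUBER,0,.01,.01).ravel()
print(len(P),P.min(0),P.max(0),np.median(P[:,2]),"yaw",np.degrees(np.arctan2(-vx/vy,1)),"x at y=.15",x0+(.15-y0)*vx/vy)
E
```

```text
2.55 [0.5424 0.1527 0.2851] [-3.1406  0.0003  1.5477]
bar_top [250.9, 160.7] 0.72 [0.5412 0.1665 0.125 ]
left_seat [242.9, 115.9] 0.69 [0.5348 0.2096 0.125 ]
right_seat [260.5, 230.7] 0.79 [0.5493 0.0919 0.125 ]
2038 [0.5174 0.0295 0.1192] [0.56   0.3077 0.1275] 0.12429638748263444 yaw 7.3210573 x at y=.15 0.54134226
```

View pics/w1.png

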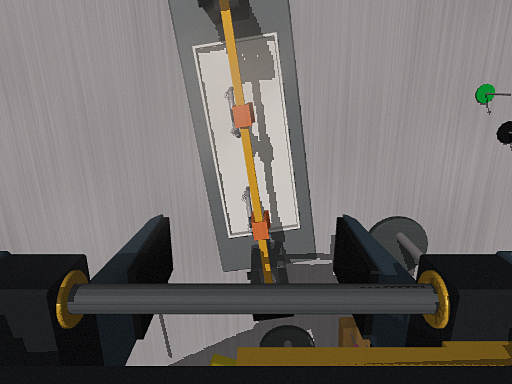

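The wrist picture shows the brass bar running from (225,10) to (268,275), with the copper bridges at (243,115) and (261,230). Their frameworks are on the left, which is the robot side (-x). I'll refine these numbers.

Run:
```python
from h import *
np.set_printoptions(precision=4,suppress=True)
z=np.load("w1.npz");p,W,T,K=z["p"],z["W"],z["T"],z["K"]
H,S,V=cv2.split(cv2.cvtColor(p,cv2.COLOR_RGB2HSV))
for v in(60,90,115,140,165,190,210,230):print(v,[(u,H[v,u],S[v,u],V[v,u]) for u in range(228,272,2) if S[v,u]>110])
Z=W[...,2]
cop=(S>110)&(H<13)&(Z>.118)
lab=cv2.connectedComponentsWithStats(cop.astype(np.uint8))
for i in range(1,lab[0]):
    if lab[2][i,4]>30:
        P=W[lab[1]==i]; m=abs(P[:,2]-.128)<.004
        print(lab[2][i],lab[3][i],np.median(P[:,2]),wat_z(lab[3][i],.128,T,K))
        vs,us=np.where(lab[1]==i); print("  v ext",wat_z((us.mean(),vs.min()-.5),.128,T,K),wat_z((us.mean(),vs.max()+.5),.128,T,K))
E=[]
for v in range(30,225,3):
    us=np.where((H[v]>=14)&(H[v]<30)&(S[v]>120)&(Z[v]>.115))[0]
    if len(us)>5:
        a=wat_z((us.min()-.5,v),.125,T,K);b=wat_z((us.max()+.5,v),.125,T,K);E.append([a[1],(a[0]+b[0])/2,b[0]-a[0]])
E=np.array(E);E=E[(E[:,2]<.0095)&(E[:,2]>.0065)];f=np.polyfit(E[:,0],E[:,1],1);print(len(E),"w",np.median(E[:,2]),"x@.15",np.polyval(f,.15),"yaw",np.degrees(-np.arctan(f[0])),"resid",np.std(E[:,1]-np.polyval(f,E[:,0])))
# scene/side checks of bar middle
for n in("scene","side"):
    q=cv2.imread(f"pics/{n}0.png");h,s,_=cv2.split(cv2.cvtColor(q,cv2.COLOR_BGR2HSV))
    D=np.load(n+"_d.npy");vv,uu=np.mgrid[:384,:512];Q=unproj(n,np.c_[uu.ravel(),vv.ravel()],D.ravel()).reshape(384,512,3)
    m=(h>13)&(h<30)&(s>120)&(abs(Q[...,2]-.126)<.003)&(Q[...,1]>.02)&(Q[...,1]<.3)
    P=Q[m];f=np.polyfit(P[:,1],P[:,0],1);print(n,len(P),np.polyval(f,.15),np.degrees(-np.arctan(f[0])))
```

```text
60 [(230, np.uint8(19), np.uint8(162), np.uint8(197)), (232, np.uint8(19), np.uint8(157), np.uint8(193)), (234, np.uint8(19), np.uint8(162), np.uint8(192)), (236, np.uint8(19), np.uint8(165), np.uint8(199))]
90 [(234, np.uint8(19), np.uint8(154), np.uint8(197)), (236, np.uint8(19), np.uint8(149), np.uint8(193)), (238, np.uint8(18), np.uint8(145), np.uint8(193)), (240, np.uint8(19), np.uint8(145), np.uint8(192)), (242, np.uint8(18), np.uint8(130), np.uint8(167))]
115 [(234, np.uint8(9), np.uint8(134), np.uint8(194)), (236, np.uint8(9), np.uint8(135), np.uint8(197)), (238, np.uint8(9), np.uint8(134), np.uint8(194)), (240, np.uint8(9), np.uint8(135), np.uint8(198)), (242, np.uint8(10), np.uint8(139), np.uint8(194)), (244, np.uint8(10), np.uint8(140), np.uint8(197)), (246, np.uint8(9), np.uint8(136), np.uint8(193)), (248, np.uint8(9), np.uint8(144), np.uint8(199))]
140 [(242, np.uint8(19), np.uint8(175), np.uint8(192)), (244, np.uint8(20), np.uint8(180), np.uint8(196)), (246, np.uint8(20), np.uint8(185), np.uint8(192)), (248, np.uint8(20), np.uint8(191), np.uint8(196)), (250, np.uint8(18
[... 895 characters left out ...]
nt8(183), np.uint8(198)), (262, np.uint8(10), np.uint8(181), np.uint8(200)), (264, np.uint8(10), np.uint8(188), np.uint8(189)), (266, np.uint8(11), np.uint8(188), np.uint8(198)), (268, np.uint8(9), np.uint8(119), np.uint8(94))]
[232 104  20  24 364] [241.6484 115.7335] 0.12728955645369727 [0.5337 0.21   0.128 ]
  v ext [0.5341 0.221  0.128 ] [0.5333 0.1992 0.128 ]
[251 218  18  23 295] [259.7932 229.6542] 0.1272310207375586 [0.5485 0.0945 0.128 ]
  v ext [0.5487 0.108  0.128 ] [0.5483 0.0822 0.128 ]
56 w 0.008122872444919382 x@.15 0.5414375633961235 yaw 7.3194148365298455 resid 0.00018524542733396024
scene 518 0.5431425632211283 7.52994173749819
side 243 0.9933701616869588 19.431480023811638
```

Request:
step_arm(
  turn=[
    [0,0,0],
    [0,0,0],
    [0,0,0],
    [0,0,0],
    [0,0,0],
    [0,0,0],
    [0,0,0],
    [0,0,0],
    [0,0,0],
    [0,0,0],
  ],
  delta_pos=[
    [0.3,-2,0],
    [0.6,-4,0],
    [0.9,-6,0],
    [1.2,-8,0],
    [1.5,-10,0],
    [1.7,-12,0],
    [1.9,-13.4,0],
    [2,-14.2,0],
    [2,-14.2,0],
    [2,-14.2,0],
  ],
  fingers=[1,1,1,1,1,1,1,1,1,1],
)

```text
t: 3.7
eef_pos: [0.5926, -0.2014, 0.2855]
ee_rot: [-3.141, -0.0, 1.547]
ft_force: [0.4, -0.2, -0.0]
grip_width: 1.004
gripper_force: 0.0
```

Run:
```python
from h import *
np.set_printoptions(precision=4,suppress=True)
p,d,W,T,K=wshot("w2"); np.savez("w2.npz",p=p,d=d,W=W,T=T,K=K)
s=manip.observe();print(s["t"],s["eef_pos"],s["ee_rot"])
for t,z in[("hanger_grip",.152),("hanger_seat",.125),("stand_arm",.125)]:
    for r in manip.place_of("wrist",t)[:3]: print(t,r["at"],r["score"],wat_z(r["at"],z,T,K))
H,S,V=cv2.split(cv2.cvtColor(p,cv2.COLOR_RGB2HSV))
red=((H<5)|(H>174))&(S>150)&(V>60)&(W[...,2]>.13)
top=red&(W[...,2]>.169)
P=W[red];print("red",len(P),P.min(0),P.max(0))
us=np.where(top); pts=np.array([wat_z((u,v),.174,T,K)[:2] for v,u in zip(*us)],np.float32)
print("top",len(pts),np.median(W[top],0),pts.mean(0),cv2.minAreaRect(pts))
vv,uu=np.where((S<90)&(abs(W[...,2]-.124)<.004)&(abs(W[...,0]-.592)<.012)&(W[...,1]<-.15))
Q=np.array([wat_z((u,v),.125,T,K) for v,u in zip(vv,uu)])
vx,vy,x0,y0=cv2.fitLine(Q[:,:2].astype(np.float32),cv2.DIST_HUBER,0,.01,.01).ravel();print("arm",len(Q),Q.min(0),Q.max(0),"x at -.203",x0+(-.203-y0)*vx/vy,"yaw",np.degrees(-np.arctan(vx/vy)))
```

```text
3.75 [ 0.5927 -0.201   0.2855] [-3.1415 -0.0002  1.548 ]
hanger_grip [249.0, 177.4] 0.79 [ 0.589  -0.1972  0.152 ]
hanger_seat [248.2, 175.2] 0.95 [ 0.5878 -0.2023  0.125 ]
stand_arm [249.2, 174.6] 0.82 [ 0.5888 -0.2017  0.125 ]
red 371 [ 0.5848 -0.2077  0.1305] [ 0.5966 -0.1918  0.1729]
top 226 [ 0.5908 -0.1995  0.1711] [ 0.5906 -0.1987] ((0.590499222278595, -0.19842040538787842), (0.015048644505441189, 0.011035249568521976), 88.82781219482422)
arm 366 [ 0.584  -0.2469  0.125 ] [ 0.5957 -0.1503  0.125 ] x at -.203 0.5892191 yaw -0.7848408
```

View pics/w2.png

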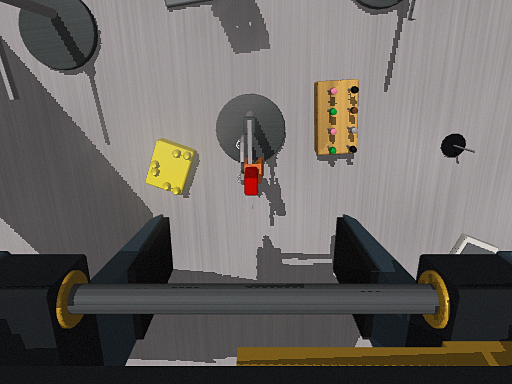

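The wrist picture shows the red grip at (251,180) on the arm, aligned with the jaws. The model at (172,167) and bur block at (337,118) are well clear. I'll descend and grasp.

Request:
step_arm(
  turn=[
    [0,0,0],
    [0,0,0],
    [0,0,0],
    [0,0,0],
    [0,0,0],
    [0,0,0],
    [0,0,0],
    [0,0,0],
  ],
  delta_pos=[
    [-0.1,0,-1],
    [-0.1,0,-2.2],
    [-0.1,0,-3.4],
    [-0.1,0,-4.4],
    [-0.1,0,-5.2],
    [-0.1,0,-5.6],
    [-0.1,0,-5.74],
    [-0.1,0,-5.74],
  ],
  fingers=[1,1,0.9,0.7,0.6,0.5,0.4,0.4],
)

```text
t: 4.7
eef_pos: [0.5908, -0.2019, 0.1423]
ee_rot: [3.141, 0.0, 1.548]
ft_force: [0.5, 0.1, 0.4]
grip_width: 0.506
gripper_force: 0.0
```

Request:
step_arm(
  turn=[
    [0,0,0],
    [0,0,0],
    [0,0,0],
    [0,0,0],
    [0,0,0],
    [0,0,0],
    [0,0,0],
    [0,0,0],
    [0,0,0],
    [0,0,0],
  ],
  delta_pos=[
    [0,0,0],
    [0,0,0],
    [0,0,0],
    [0,0,0],
    [0,0,0],
    [0,0,0],
    [0,0,0],
    [0,0,0],
    [0,0,0],
    [0,0,0],
  ],
  fingers=[0.35,0.3,0.25,0.2,0.15,0.1,0.05,0,0,0],
  force=45,
)

```text
t: 5.7
eef_pos: [0.5906, -0.2022, 0.1421]
ee_rot: [3.141, 0.0, 1.547]
ft_force: [-0.3, -0.1, 2.3]
grip_width: 0.126
gripper_force: 45.0
```

Request:
step_arm(
  turn=[
    [0,0,0],
    [0,0,0],
    [0,0,0],
    [0,0,0],
    [0,0,0],
    [0,0,0],
    [0,0,0],
    [0,0,0],
  ],
  delta_pos=[
    [0,0,0.4],
    [0,0,1],
    [0,0,1.8],
    [0,0,2.8],
    [0,0,3.8],
    [0,0,4.8],
    [0,0,5.4],
    [0,0,5.4],
  ],
  fingers=[0,0,0,0,0,0,0,0],
)

```text
t: 6.5
eef_pos: [0.5914, -0.2025, 0.2798]
ee_rot: [3.138, 0.001, 1.547]
ft_force: [0.3, -0.2, -0.7]
grip_width: 0.13
gripper_force: 45.0
```

Run:
```python
from h import *
np.set_printoptions(precision=4,suppress=True)
p,d,W,T,K=wshot("w3"); np.savez("w3.npz",p=p,d=d,W=W,T=T,K=K)
s=manip.observe();print(s["t"],s["eef_pos"],s["ee_rot"],s["ft_force"],s["wrist_torque"],s["grip_width"])
for t in("hanger_grip","hanger_seat","hanger_frame"):
    for r in manip.place_of("wrist",t)[:2]: print(t,r["at"],r["score"])
H,S,V=cv2.split(cv2.cvtColor(p,cv2.COLOR_RGB2HSV))
cop=(S>100)&(H>=5)&(H<15)&(W[...,2]>.2)
print("copper",cop.sum(),[np.percentile(W[...,i][cop],[1,50,99]) for i in range(3)])
q,_=save("scene","s3")
for t in("hanger_grip","hanger_seat","hanger_frame"):
    for r in manip.place_of("scene",t)[:2]: print(t,r["at"],r["score"])
cv2.imwrite("pics/v3.png",np.hstack([cv2.resize(q[80:240,90:270],(360,320),interpolation=cv2.INTER_CUBIC),cv2.resize(p[100:340,120:390],(360,320))])[:,:,::-1])
```

```text
6.55 [ 0.5907 -0.2022  0.2779] [3.1401 0.0005 1.5475] [ 0.2245  0.19   -0.6303] [-0.0663  0.0834  0.0459] 0.13035236929967653
hanger_grip [253.8, 255.4] 0.56
hanger_seat [251.2, 233.9] 0.57
hanger_frame [239.2, 202.1] 0.57
copper 395 [array([0.5838, 0.5933, 0.6042]), array([-0.1979, -0.191 , -0.171 ]), array([0.2331, 0.2585, 0.3712])]
hanger_grip [378.0, 205.0] 0.28
hanger_seat [157.3, 124.8] 0.71
hanger_frame [164.8, 146.5] 0.9
```

View pics/v3.png

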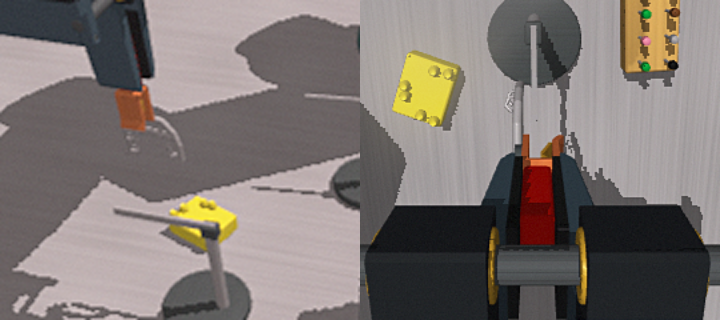

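The picture shows the hanger held upright in the jaws and clear of the stand: red grip with the copper hook below it, framework on the robot side. Next I'll work out the in-hand offset along y and the tilt.

Run:
```python
from h import *
np.set_printoptions(precision=4,suppress=True)
z=np.load("w3.npz");p,W,T,K=z["p"],z["W"],z["T"],z["K"]
H,S,V=cv2.split(cv2.cvtColor(p,cv2.COLOR_RGB2HSV))
for v in range(198,240):
    print(v,[("r" if (H[v,u]<5 or H[v,u]>174) and S[v,u]>150 else "c" if 5<=H[v,u]<16 and S[v,u]>90 else "." ) for u in range(236,276)].__str__().replace("'","").replace(", ",""), wat_z((254,v),.264,T,K)[1].round(4), W[v,254].round(4))
for u in (240,244,248,252,256,260,264,268): print(u,wat_z((u,222),.264,T,K)[0])
```

```text
198 [........................................] -0.1782 [ 0.5923 -0.2686 -0.0003]
199 [........................................] -0.1787 [ 0.5923 -0.2702 -0.0007]
200 [........................................] -0.1793 [ 0.5922 -0.2717 -0.0006]
201 [......ccccc......................ccc....] -0.1799 [ 0.5922 -0.273  -0.0003]
202 [......ccccc....................cccccc...] -0.1805 [ 0.5922 -0.2747 -0.0009]
203 [......ccccc...................ccccccc...] -0.1811 [ 0.5921 -0.2755  0.001 ]
204 [......ccccc..................cccccccc...] -0.1817 [ 0.5921 -0.2779 -0.0014]
205 [......ccccc.................ccccccccc...] -0.1823 [ 0.5921 -0.279  -0.0005]
206 [......ccccc.................ccccccccc...] -0.1829 [ 0.592  -0.2805 -0.0005]
207 [......ccccc.................ccccccccc...] -0.1835 [ 0.592  -0.2822 -0.0011]
208 [......ccccc.................ccccccccc...] -0.1841 [ 0.592  -0.2839 -0.0016]
209 [.....cccccc.................ccccccccc...] -0.1847 [ 0.5919 -0.2846  0.0005]
210 [.....cccccc.................ccccccccc...] -0.1853 [ 0.5919 -0.2865 -0.0005]
211 [.....cccccc.................ccccccccc...] 
[... 1781 characters left out ...]
0.1995 [ 0.5921 -0.1928  0.2785]
234 [......rrrrrrrrrrrrrrrrrrrrrr............] -0.2001 [ 0.592  -0.193   0.2793]
235 [......rrrrrrrrrrrrrrrrrrrrrrr......c....] -0.2007 [ 0.592  -0.1928  0.2809]
236 [......rrrrrrrrrrrrrrrrrrrrrrr...........] -0.2014 [ 0.592  -0.1928  0.2821]
237 [......rrrrrrrrrrrrrrrrrrrrrr............] -0.202 [ 0.592  -0.1928  0.2833]
238 [.....rrrrrrrrrrrrrrrrrrrrrrrr...........] -0.2026 [ 0.592  -0.1928  0.2844]
239 [.....crrrrrrrrrrrrrrrrrrrrrrr...........] -0.2033 [ 0.592  -0.1926  0.2861]
240 0.5841779694441193
244 0.5864581241842657
248 0.588738462570231
252 0.5910189846242027
256 0.5932996903683716
260 0.5955805798249324
264 0.5978616530160832
268 0.6001429099640258
```

Request:
step_arm(
  turn=[
    [0,0,0.2],
    [0,0,0.4],
    [0,0,0.6],
    [0,0,0.8],
    [0,0,1],
    [0,0,1.2],
    [0,0,1.4],
    [0,0,1.6],
    [0,0,1.73],
    [0,0,1.73],
    [0,0,1.73],
    [0,0,1.73],
  ],
  delta_pos=[
    [-0.1,0.7,0],
    [-0.3,2,0],
    [-0.6,3.6,0],
    [-0.8,5.3,0],
    [-1,7,0],
    [-1.2,8.7,0],
    [-1.5,10.4,0],
    [-1.8,12,0],
    [-2,13.2,0],
    [-2.1,13.9,0],
    [-2.1,14.1,0],
    [-2.1,14.1,0],
  ],
  fingers=[0,0,0,0,0,0,0,0,0,0,0,0],
)

```text
t: 8.1
eef_pos: [0.5376, 0.151, 0.2768]
ee_rot: [-3.141, 0.0, 1.7]
ft_force: [0.0, -0.1, -0.8]
grip_width: 0.128
gripper_force: 45.0
```

Request:
step_arm(
  turn=[
    [0,0,0],
    [0,0,0],
    [0,0,0],
  ],
  delta_pos=[
    [0,0,0],
    [0,0,0],
    [0,0,0],
  ],
  fingers=[0,0,0],
)

```text
t: 8.4
eef_pos: [0.5381, 0.1496, 0.277]
ee_rot: [-3.142, 0.0, 1.697]
ft_force: [0.8, 0.2, -1.0]
grip_width: 0.127
gripper_force: 45.0
```

Run:
```python
from h import *
np.set_printoptions(precision=4,suppress=True)
p,d,W,T,K=wshot("w4"); np.savez("w4.npz",p=p,d=d,W=W,T=T,K=K)
s=manip.observe();print(s["t"],s["eef_pos"],s["ee_rot"],s["ft_force"],s["wrist_torque"],s["grip_width"])
H,S,V=cv2.split(cv2.cvtColor(p,cv2.COLOR_RGB2HSV));Z=W[...,2]
E=[]
for v in range(10,250,2):
    us=np.where((H[v]>=14)&(H[v]<30)&(S[v]>110)&(abs(Z[v]-.124)<.006))[0]
    if len(us)>5:
        a=wat_z((us.min()-.5,v),.125,T,K);b=wat_z((us.max()+.5,v),.125,T,K);E.append([a[1],(a[0]+b[0])/2,b[0]-a[0]])
E=np.array(E);E=E[(E[:,2]<.0095)&(E[:,2]>.0065)];f=np.polyfit(E[:,0],E[:,1],1);print(len(E),E[:,0].min(),E[:,0].max(),"x@.15",np.polyval(f,.15),"yaw",np.degrees(-np.arctan(f[0])))
for t in("left_seat","right_seat","hanger_seat"):
    for r in manip.place_of("wrist",t)[:2]: print(t,r["at"],r["score"],wat_z(r["at"],.125,T,K))
cop=(S>100)&(H<13)&(abs(Z-.127)<.005)
lab=cv2.connectedComponentsWithStats(cop.astype(np.uint8))
for i in range(1,lab[0]):
    if lab[2][i,4]>20: 
        P=W[lab[1]==i];print(lab[2][i],P.mean(0),P.min(0),P.max(0))
red=((H<5)|(H>174))&(S>150)&(Z>.265)
vs=range(232,240);print("red x mid",[ (np.where(red[v])[0].min(),np.where(red[v])[0].max()) for v in vs if red[v].any()])
f_=(Z>.26)&red&(Z<.29); print("face y",np.nanmedian(W[f_],0))
q,_=save("scene","s4"); 
cv2.imwrite("pics/v4.png",np.hstack([cv2.resize(q[90:290,250:500],(450,360),interpolation=cv2.INTER_CUBIC),cv2.resize(p[20:260,150:350],(300,360))])[:,:,::-1])
```

```text
8.45 [0.5381 0.1497 0.277 ] [3.1416 0.     1.6976] [-0.5582 -0.2686 -0.3009] [-0.0621  0.0353 -0.0171] 0.13261176858081106
88 0.11739126354995172 0.29262390561691165 x@.15 0.5414077807261547 yaw 7.460951696419979
left_seat [257.0, 113.9] 0.71 [0.5343 0.2087 0.125 ]
[248 102  18  22 391] [0.5336 0.2101 0.1273] [0.5249 0.1998 0.1254] [0.5424 0.2202 0.1294]
red x mid [(np.int64(242), np.int64(263)), (np.int64(242), np.int64(263)), (np.int64(242), np.int64(263)), (np.int64(242), np.int64(263)), (np.int64(241), np.int64(263)), (np.int64(242), np.int64(264)), (np.int64(242), np.int64(264)), (np.int64(241), np.int64(264))]
face y [0.5363 0.1594 0.2789]
```

View pics/v4.png

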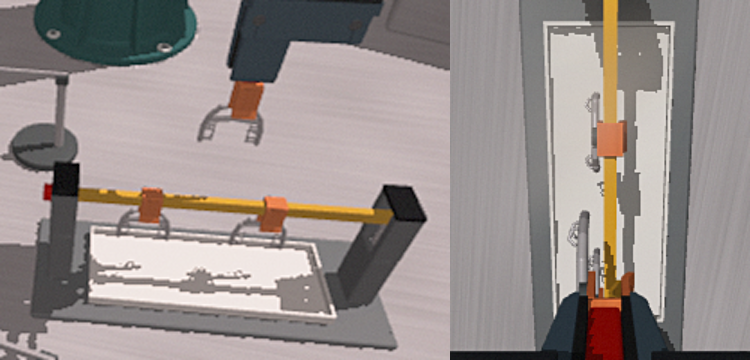

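The pictures show the hanger over the gap, lined up with the bar, with its framework on the robot side. It needs about +1.7 mm in x, then I'll lower it to just above hook engagement.

Request:
step_arm(
  turn=[
    [0,0,0],
    [0,0,0],
    [0,0,0],
    [0,0,0],
    [0,0,0],
    [0,0,0],
    [0,0,0],
    [0,0,0],
    [0,0,0],
    [0,0,0],
    [0,0,0],
    [0,0,0],
  ],
  delta_pos=[
    [0.07,0,-0.4],
    [0.07,0,-0.9],
    [0.07,0,-1.4],
    [0.07,0,-1.9],
    [0.07,0,-2.3],
    [0.07,0,-2.7],
    [0.07,0,-3.1],
    [0.07,0,-3.4],
    [0.07,0,-3.7],
    [0.07,0,-3.9],
    [0.07,0,-4],
    [0.07,0,-4],
  ],
  fingers=[0,0,0,0,0,0,0,0,0,0,0,0],
)

```text
t: 9.85
eef_pos: [0.5397, 0.1503, 0.1768]
ee_rot: [-3.141, 0.0, 1.698]
ft_force: [-0.6, -0.0, -0.7]
grip_width: 0.13
gripper_force: 45.0
```

Run:
```python
from h import *
np.set_printoptions(precision=4,suppress=True)
p,d,W,T,K=wshot("w5"); np.savez("w5.npz",p=p,d=d,W=W,T=T,K=K)
s=manip.observe();print(s["t"],s["eef_pos"],s["ee_rot"],s["ft_force"],s["wrist_torque"],s["grip_width"])
q,_=save("side","d5");q2,_=save("scene","s5")
for n in("scene","side"):
  for t in("left_seat","right_seat","hanger_seat","bar_top"):
    for r in manip.place_of(n,t)[:1]: print(n,t,r["at"],r["score"])
cv2.imwrite("pics/v5.png",np.hstack([cv2.resize(q2[120:260,270:450],(411,320),interpolation=cv2.INTER_CUBIC),cv2.resize(p[90:290,170:340],(272,320))])[:,:,::-1])
```

```text
9.9 [0.5398 0.1503 0.1771] [ 3.1415 -0.      1.6984] [-0.571  -0.6987 -1.3428] [-0.0621  0.1001  0.0247] 0.12953983404631367
scene left_seat [405.3, 203.8] 0.89
scene right_seat [331.0, 197.7] 0.81
scene hanger_seat [373.7, 182.4] 0.61
scene bar_top [379.2, 207.5] 0.88
side left_seat [294.3, 305.1] 0.57
side right_seat [209.3, 177.4] 0.61
side hanger_seat [189.1, 157.1] 0.53
side bar_top [188.1, 169.2] 0.67
```

View pics/v5.png

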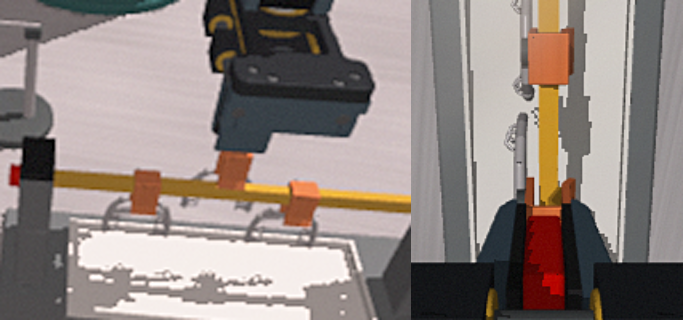

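The hanger hangs clear with its framework between the neighbours' frameworks and the bar inside the slot. I'll check the lateral offset numerically.

Run:
```python
from h import *
np.set_printoptions(precision=4,suppress=True)
z=np.load("w5.npz");p,W,T,K=z["p"],z["W"],z["T"],z["K"]
H,S,V=cv2.split(cv2.cvtColor(p,cv2.COLOR_RGB2HSV));Z=W[...,2]
E=[]
for v in range(60,215,2):
    us=np.where((H[v]>=14)&(H[v]<30)&(S[v]>110)&(abs(Z[v]-.124)<.006))[0]
    if len(us)>5:
        a=wat_z((us.min()-.5,v),.125,T,K);b=wat_z((us.max()+.5,v),.125,T,K);E.append([a[1],(a[0]+b[0])/2,b[0]-a[0]])
E=np.array(E);E=E[(E[:,2]<.0095)&(E[:,2]>.0065)];f=np.polyfit(E[:,0],E[:,1],1);print(len(E),"yaw",np.degrees(-np.arctan(f[0])),"x@.15",np.polyval(f,.15))
a=-np.arctan(f[0]);ax=np.array([np.cos(a),np.sin(a)]);b0=np.array([np.polyval(f,.15),.15])
for v in range(196,240,3):
    c=np.where((S[v]>90)&((H[v]<14)|(H[v]>174))&(Z[v]>.13))[0]
    c=c[(c>200)&(c<300)]
    if len(c): 
        g=np.split(c,np.where(np.diff(c)>2)[0]+1)
        print(v,[(k[0],k[-1],*np.round([(W[v,k[0],:2]-b0)@ax*1e3,(W[v,k[-1],:2]-b0)@ax*1e3,W[v,k[len(k)//2],1]*1e3,W[v,k[len(k)//2],2]*1e3],1)) for k in g if len(k)>2])
print("TCP off mm",(np.array([.5398,.1503])-b0)@ax*1e3)
# framework tip (grey) of left & hanger, in bar coords
R=np.array([[ax[0],ax[1]],[-ax[1],ax[0]]])
B=((W[...,:2]-b0)@R.T)
m=(S<90)&(B[...,0]<-5)&(B[...,0]>-14)
for lo,hi,n in((.045,.1,"neigh"),(.10,.135,"hang"),):
    k=m&(Z>lo)&(Z<hi); 
    P=np.c_[B[k]*1e3,Z[k]*1e3]; print(n,len(P)); h=np.histogram(P[:,1],np.arange(10,60,2)); print(h[0])
```

```text
59 yaw 7.233209507259481 x@.15 0.5412045964125222
202 [(np.int64(242), np.int64(246), np.float64(-8.7), np.float64(-6.1), np.float64(161.5), np.float64(132.6)), (np.int64(267), np.int64(272), np.float64(7.5), np.float64(10.8), np.float64(163.3), np.float64(131.6))]
205 [(np.int64(242), np.int64(246), np.float64(-8.5), np.float64(-6.0), np.float64(161.7), np.float64(138.7)), (np.int64(264), np.int64(272), np.float64(5.4), np.float64(11.0), np.float64(163.5), np.float64(138.3))]
208 [(np.int64(242), np.int64(246), np.float64(-8.3), np.float64(-5.8), np.float64(161.6), np.float64(143.8)), (np.int64(264), np.int64(272), np.float64(5.3), np.float64(11.0), np.float64(163.5), np.float64(144.0))]
211 [(np.int64(241), np.int64(246), np.float64(-8.8), np.float64(-5.9), np.float64(161.5), np.float64(148.8)), (np.int64(264), np.int64(272), np.float64(5.1), np.float64(11.0), np.float64(163.2), np.float64(148.3))]
214 [(np.int64(241), np.int64(246), np.float64(-8.6), np.float64(-5.9), np.float64(161.7), np.float64(154.1)), (np.int64(264), np.int64(269), np.float64(5.1), np.float64(7.8), np.float64
[... 355 characters left out ...]
1))]
226 [(np.int64(242), np.int64(264), np.float64(-7.8), np.float64(4.2), np.float64(160.5), np.float64(167.4))]
229 [(np.int64(242), np.int64(264), np.float64(-7.6), np.float64(4.2), np.float64(159.9), np.float64(170.1))]
232 [(np.int64(242), np.int64(263), np.float64(-7.5), np.float64(3.9), np.float64(160.0), np.float64(174.2))]
235 [(np.int64(242), np.int64(264), np.float64(-7.4), np.float64(4.2), np.float64(160.1), np.float64(178.1))]
238 [(np.int64(241), np.int64(264), np.float64(-7.9), np.float64(4.2), np.float64(160.2), np.float64(182.0))]
TCP off mm -1.3556460020373724
neigh 0
[0 0 0 0 0 0 0 0 0 0 0 0 0 0 0 0 0 0 0 0 0 0 0 0]
hang 0
[0 0 0 0 0 0 0 0 0 0 0 0 0 0 0 0 0 0 0 0 0 0 0 0]
```

Request:
step_arm(
  turn=[
    [0,0,0],
    [0,0,0],
    [0,0,0],
    [0,0,0],
    [0,0,0],
    [0,0,0],
    [0,0,0],
  ],
  delta_pos=[
    [0.04,0,0],
    [0.04,0,-0.1],
    [0.04,0,-0.2],
    [0.04,0,-0.3],
    [0.04,0,-0.4],
    [0.04,0,-0.45],
    [0.04,0,-0.45],
  ],
  fingers=[0,0,0,0,0,0,0],
)

```text
t: 11.1
eef_pos: [0.5406, 0.1503, 0.1655]
ee_rot: [-3.141, 0.0, 1.698]
ft_force: [-0.4, -0.4, -1.5]
grip_width: 0.126
gripper_force: 45.0
```

Request:
step_arm(
  turn=[
    [0,0,0],
    [0,0,0],
    [0,0,0],
    [0,0,0],
    [0,0,0],
  ],
  delta_pos=[
    [0,0,-0.08],
    [0,0,-0.16],
    [0,0,-0.24],
    [0,0,-0.32],
    [0,0,-0.32],
  ],
  fingers=[0,0,0,0,0],
)

```text
t: 11.6
eef_pos: [0.5412, 0.1504, 0.1578]
ee_rot: [3.141, -0.0, 1.698]
ft_force: [3.4, -0.3, 2.3]
grip_width: 0.13
gripper_force: 45.0
```

Request:
step_arm(
  turn=[
    [0,0,0],
    [0,0,0],
    [0,0,0],
    [0,0,0],
    [0,0,0],
  ],
  delta_pos=[
    [0,0,-0.08],
    [0,0,-0.16],
    [0,0,-0.24],
    [0,0,-0.24],
    [0,0,-0.24],
  ],
  fingers=[0,0,0,0,0],
)

```text
t: 12.1
eef_pos: [0.541, 0.1504, 0.1519]
ee_rot: [3.141, -0.0, 1.698]
ft_force: [4.7, 0.8, 3.7]
grip_width: 0.127
gripper_force: 45.0
```

Request:
step_arm(
  turn=[
    [0,0,0],
    [0,0,0],
    [0,0,0],
    [0,0,0],
    [0,0,0],
  ],
  delta_pos=[
    [0.02,0,-0.06],
    [0.02,0,-0.12],
    [0.02,0,-0.18],
    [0.02,0,-0.24],
    [0.02,0,-0.24],
  ],
  fingers=[0,0,0,0,0],
)

```text
t: 12.6
eef_pos: [0.5415, 0.1503, 0.1457]
ee_rot: [3.141, -0.0, 1.698]
ft_force: [5.8, -0.1, 2.3]
grip_width: 0.126
gripper_force: 45.0
```

Request:
step_arm(
  turn=[
    [0,0,0],
    [0,0,0],
    [0,0,0],
    [0,0,0],
  ],
  delta_pos=[
    [0,0,-0.06],
    [0,0,-0.12],
    [0,0,-0.16],
    [0,0,-0.16],
  ],
  fingers=[0,0,0,0],
)

```text
t: 13.0
eef_pos: [0.5414, 0.1503, 0.1415]
ee_rot: [3.141, -0.0, 1.698]
ft_force: [6.1, 0.3, 2.7]
grip_width: 0.131
gripper_force: 45.0
```

Request:
step_arm(
  turn=[
    [0,0,0],
    [0,0,0],
    [0,0,0],
    [0,0,0],
    [0,0,0],
  ],
  delta_pos=[
    [0.01,0,-0.08],
    [0.01,0,-0.16],
    [0.01,0,-0.24],
    [0.01,0,-0.3],
    [0.01,0,-0.3],
  ],
  fingers=[0,0,0,0,0],
)

```text
t: 13.5
eef_pos: [0.5416, 0.1503, 0.1341]
ee_rot: [3.142, 0.0, 1.698]
ft_force: [5.2, 1.0, 7.4]
grip_width: 0.131
gripper_force: 45.0
```

Request:
step_arm(
  turn=[
    [0,0,0],
    [0,0,0],
    [0,0,0],
  ],
  delta_pos=[
    [0,0,-0.06],
    [0,0,-0.12],
    [0,0,-0.12],
  ],
  fingers=[0,0,0],
)

```text
t: 13.8
eef_pos: [0.5416, 0.1503, 0.1313]
ee_rot: [3.141, 0.0, 1.698]
ft_force: [4.1, 0.1, 8.0]
grip_width: 0.128
gripper_force: 45.0
```

Request:
step_arm(
  turn=[
    [0,0,0],
    [0,0,0],
    [0,0,0],
    [0,0,0],
    [0,0,0],
  ],
  delta_pos=[
    [0,0,-0.06],
    [0,0,-0.12],
    [0,0,-0.18],
    [0,0,-0.18],
    [0,0,-0.18],
  ],
  fingers=[0,0,0,0,0],
)

```text
t: 14.3
eef_pos: [0.5417, 0.1503, 0.127]
ee_rot: [3.141, -0.0, 1.698]
ft_force: [2.4, -0.0, 11.8]
grip_width: 0.132
gripper_force: 45.0
```

Request:
step_arm(
  turn=[
    [0,0,0],
    [0,0,0],
    [0,0,0],
    [0,0,0],
    [0,0,0],
  ],
  delta_pos=[
    [0,0,-0.04],
    [0,0,-0.08],
    [0,0,-0.08],
    [0,0,-0.08],
    [0,0,-0.08],
  ],
  fingers=[0,0,0,0,0],
)

```text
t: 14.8
eef_pos: [0.5416, 0.1503, 0.1251]
ee_rot: [3.142, 0.0, 1.698]
ft_force: [1.3, 0.0, 13.5]
grip_width: 0.13
gripper_force: 45.0
```

Run:
```python
from h import *
np.set_printoptions(precision=4,suppress=True)
F=[]
for i in range(4):
    p,d,W,T,K=wshot("w6"); s=manip.observe(); F.append(s["ft_force"])
print(np.mean(F,0),s["eef_pos"],s["t"],s["wrist_torque"])
H,S,V=cv2.split(cv2.cvtColor(p,cv2.COLOR_RGB2HSV));Z=W[...,2]
m=(H>=14)&(H<30)&(S>110)&(abs(W[...,0]-.538)<.02)&(W[...,1]>.165)&(W[...,1]<.195)&(Z>.08)
print("bar top z",m.sum(),np.nanmedian(Z[m]))
c=(S>90)&(H<14)&(Z>.09)&(Z<.14)&(abs(W[...,1]-.16)<.006)&(abs(W[...,0]-.54)<.012)
print("bridge",c.sum(),np.nanmedian(W[c],0),np.nanpercentile(Z[c],[10,50,90]))
```

```text
[ 1.4732 -0.4103 13.7535] [0.5416 0.1503 0.1251] 15.0 [-0.1263 -0.2959  0.0029]
bar top z 4985 0.22211997648126236
bridge 714 [0.5399 0.1603 0.1204] [0.1019 0.1204 0.1366]
```

The bar sinks at its spring rate (about 0.85 N/mm) under a steady 14 N or so, so the hook is home. I'll ease off.

Request:
step_arm(
  turn=[
    [0,0,0],
    [0,0,0],
    [0,0,0],
    [0,0,0],
    [0,0,0],
    [0,0,0],
    [0,0,0],
    [0,0,0],
    [0,0,0],
    [0,0,0],
  ],
  delta_pos=[
    [0,0,0.08],
    [0,0,0.16],
    [0,0,0.24],
    [0,0,0.32],
    [0,0,0.4],
    [0,0,0.48],
    [0,0,0.54],
    [0,0,0.6],
    [0,0,0.6],
    [0,0,0.6],
  ],
  fingers=[0,0,0,0,0,0,0,0,0,0],
)

```text
t: 16.0
eef_pos: [0.5416, 0.1503, 0.1396]
ee_rot: [3.141, 0.0, 1.698]
ft_force: [6.5, 0.5, 2.2]
grip_width: 0.132
gripper_force: 45.0
```

Request:
step_arm(
  turn=[
    [0,0,0],
    [0,0,0],
    [0,0,0],
    [0,0,0],
  ],
  delta_pos=[
    [0.01,0,0.04],
    [0.02,0,0.07],
    [0.02,0,0.07],
    [0.02,0,0.07],
  ],
  fingers=[0,0,0,0],
  force=10,
)

```text
t: 16.4
eef_pos: [0.5416, 0.1503, 0.1411]
ee_rot: [-3.141, -0.0, 1.698]
ft_force: [3.3, 2.1, -0.1]
grip_width: 0.132
gripper_force: 10.0
```

Request:
step_arm(
  turn=[
    [0,0,0],
    [0,0,0],
    [0,0,0],
    [0,0,0],
    [0,0,0],
    [0,0,0],
    [0,0,0],
    [0,0,0],
  ],
  delta_pos=[
    [0,0,0],
    [0,0,0],
    [0,0,0],
    [0,0,0],
    [0,0,0],
    [0,0,0],
    [0,0,0],
    [0,0,0],
  ],
  fingers=[0.14,0.16,0.2,0.26,0.34,0.42,0.5,0.5],
)

```text
t: 17.2
eef_pos: [0.542, 0.1503, 0.1415]
ee_rot: [-3.142, -0.0, 1.698]
ft_force: [-0.9, 0.4, -0.0]
grip_width: 0.499
gripper_force: 0.0
```

Request:
step_arm(
  turn=[
    [0,0,0],
    [0,0,0],
    [0,0,0],
    [0,0,0],
    [0,0,0],
    [0,0,0],
    [0,0,0],
    [0,0,0],
  ],
  delta_pos=[
    [0,0,0.4],
    [0,0,1],
    [0,0,1.8],
    [0,0,2.8],
    [0,0,3.8],
    [0,0,4.8],
    [0,0,5.4],
    [0,0,5.4],
  ],
  fingers=[0.5,0.5,0.5,0.5,0.5,0.5,0.5,0.5],
)

```text
t: 18.0
eef_pos: [0.543, 0.1506, 0.2792]
ee_rot: [3.137, -0.0, 1.698]
ft_force: [0.6, 0.7, -0.7]
grip_width: 0.503
gripper_force: 0.0
```

Run:
```python
from h import *
np.set_printoptions(precision=4,suppress=True)
p,d,W,T,K=wshot("w7"); s=manip.observe();print(s["t"],s["eef_pos"])
H,S,V=cv2.split(cv2.cvtColor(p,cv2.COLOR_RGB2HSV));Z=W[...,2]
red=((H<5)|(H>174))&(S>150)&(Z>.13);top=red&(Z>np.nanpercentile(Z[red],95)-.004)
pts=np.array([wat_z((u,v),.174,T,K)[:2] for v,u in zip(*np.where(top))],np.float32)
print("red",red.sum(),"top",np.nanmedian(W[top],0),pts.mean(0),cv2.minAreaRect(pts))
m=(H>=14)&(H<30)&(S>110)&(abs(Z-.12)<.02)&(W[...,1]>.165)&(W[...,1]<.195)&(abs(W[...,0]-.538)<.01)
print("bar",np.nanmedian(W[m],0))
cop=(S>100)&(H<13)&(abs(Z-.127)<.006)
lab=cv2.connectedComponentsWithStats(cop.astype(np.uint8))
for i in range(1,lab[0]):
    if lab[2][i,4]>20: P=W[lab[1]==i];print(lab[2][i],np.median(P,0),P.min(0),P.max(0))
q,_=save("scene","s7")
for t in("left_seat","right_seat","hanger_seat"): print(t,manip.place_of("scene",t)[:1])
cv2.imwrite("pics/v7.png",np.hstack([cv2.resize(q[120:260,270:450],(411,320),interpolation=cv2.INTER_CUBIC),cv2.resize(p[40:290,150:350],(256,320))])[:,:,::-1])
```

```text
18.05 [0.5423 0.1504 0.2774]
red 398 top [0.5408 0.1533 0.1709] [0.5412 0.1516] ((0.546876072883606, 0.11496367305517197), (0.10039959847927094, 0.09497694671154022), 11.453507423400879)
bar [0.5375 0.1803 0.1241]
[242 102  17  23 381] [0.5333 0.2099 0.1272] [0.5249 0.1995 0.1252] [0.5417 0.2203 0.1293]
[244 163  17  22 129] [0.547  0.1594 0.1272] [0.5335 0.144  0.121 ] [0.5513 0.1631 0.133 ]
[243 220  16  21 307] [0.5482 0.094  0.1271] [0.5397 0.0824 0.1213] [0.5573 0.104  0.1289]
left_seat [{'at': [404.7, 201.5], 'score': 0.78}]
right_seat [{'at': [334.8, 199.4], 'score': 0.86}]
hanger_seat [{'at': [371.7, 199.6], 'score': 0.91}]
```

View pics/v7.png

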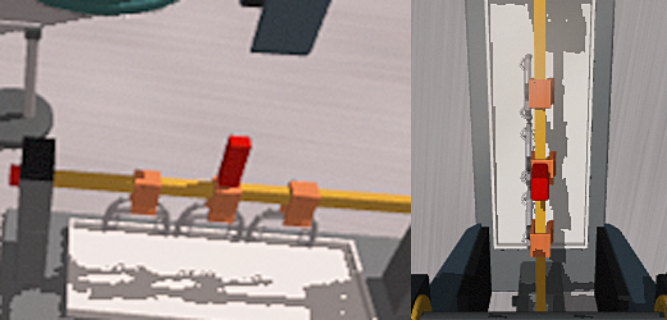

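The hanger is home and upright. Its grip top is at z 0.171, the same as it read on the stand, and its bridge is level with the neighbours'. The neighbours have not moved and the bar is back up, so I'm handing in.

```bash
python3 -c "
from plant import manip
print(manip.sign_off())"
```

```text
the job is handed in; nothing more can be done
None
```

I handed the job in at about 18 s: the hanger is clipped fully home between the two neighbours, framework on their side. The last pictures showed it upright, the bar back up, the neighbours where they were and the gripper clear; sign-off gave no verdict, and I didn't re-measure the model and bur block.

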